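# Pull the brass plate for an order

### The job

Push the yellow keeper bar aside so that it no longer lies over the rack, then slide the brass blanking plate straight up out of its slot by its top edge. Set it down gently, not dropping it, on the wooden order stand, the same way up and leaning back against the backrest with its foot in the channel, between the yellow box and the blue box and touching neither; leave the boxes, the other plates and the spray can where they are.

Things in the scene. Friction and masses are not known exactly. Their poses are not given: they have to be found in the camera images.
- rack: Grey slotted rack, fixed. Origin: underside, below the middle slot. Base 10 mm thick, x -110 to +75, y +/-58 mm. Three upright slots at x = -48, 0, +48 mm, each with one plate on edge, its faces across x. The slots are 11 mm wide grooves in the two side walls (y = +/-36 to +/-52 mm), from z = 10 to 70 mm, open at the top; nothing between the walls but the plates.
- keeper_pivot (a point): Top of the upright pivot pin of the keeper bar, at x = -90, y = 0, z = 127 mm of the rack.
- keeper (a joint): Angle (rad) of the yellow keeper bar, swinging level about its pivot. 0: along the rack's +x, 7 mm over the middle of the plates' tops, locking them in; grows anticlockwise from above, to the rack's +y side, stop at 1.6; clear of the plates above 1.2. Held by friction (about 1 N at the knob), stays where left. Bar 16 mm wide, reaching 165 mm from the pivot, at z = 127 to 135 mm.
- keeper_knob (a point): Top centre of the white upright knob on the keeper bar, 150 mm from the pivot: 18 mm diameter, 40 mm tall, standing on the bar (z = 135 to 175 mm).
- brass_plate: The brass-coloured plate: 8 mm thick (its x), 90 mm wide (its y), 110 mm high (its z), about 0.25 kg. Origin: centre of its lower edge. In the rack its lower edge stands at z = 10 mm, its top edge at z = 120 mm, 50 mm above the side walls, 40 mm clear to the next plate.
- green_plate: A green plate of the same size, origin as the brass plate's, in another slot. Stays.
- black_plate: A black plate of the same size, origin as the brass plate's, in another slot. Stays.
- stand: Wooden order stand, fixed, 300 mm long along its y. Origin: underside, below the foot of the backrest's front face. Level channel floor at z = 12 mm from the backrest's foot (x = 0) to a lip 10 mm high (x = 26 to 34 mm, the side away from the robot). The backrest leans 18 degrees from upright towards -x (towards the robot), up to x = -19, z = 69 mm; nothing above it.
- stand_seat (a point): Point on the channel floor at the backrest's foot, middle of the stand's length (x = 0, y = 0, z = 12 mm of the stand). A plate leaning flat on the backrest has its z axis tilted 18 degrees towards the stand's -x and its origin 4 mm in +x and 1 mm above this line.
- yellow_box: Small yellow carton standing loose in the stand's channel on the +y side: 20 (x) by 44 (y) by 60 mm high, its axes along the stand's. Origin: centre of its underside. 92 to 110 mm from the middle of the stand.
- blue_box: Small blue carton of the same size standing loose in the channel on the -y side, 92 to 110 mm from the middle. Origin: centre of its underside.
- spray_can: Red spray can standing loose beyond the rack and stand, 60 mm diameter, 190 mm high. Origin: centre of its underside. Stays.

How it is judged (in metres and radians):
On the way, in this order (a step that is already met when the one before it is completed fails the run):
1. the keeper bar is pushed aside, clear of the plates (1.2 rad or more) (value of joint keeper above 1.2 rad), for 0.1 s.
2. the brass plate is slid up until it is clear of its slot, held upright (z of brass_plate in the frame of rack above 0.072 m and angle between brass_plate's own z axis and vertical below 0.3 rad), for 0.05 s.
At the end, for the whole second after the job is handed in: The brass plate rests right way up on the stand: foot in the channel (origin 8-18 mm above the counter), leaning back 0.2-0.6 rad, square to the stand within 0.14 rad, between the boxes with at least 2 mm free each side; the keeper is still aside (over 1.2 rad) (x of brass_plate in the frame of stand between -0.003 and 0.026 m and z of brass_plate in the frame of stand between 0.008 and 0.018 m and angle between brass_plate's own z axis and vertical between 0.2 and 0.6 rad and angle between the y axis of brass_plate and the y axis of stand, either way round below 0.14 rad and y of brass_plate in the frame of yellow_box below -0.069 m and y of brass_plate in the frame of blue_box above 0.069 m and contact force between brass_plate and yellow_box below 0.05 N and contact force between brass_plate and blue_box below 0.05 N and linear speed of brass_plate below 0.02 m/s and angular speed of brass_plate below 0.1 rad/s and value of joint keeper above 1.2 rad); the robot touches nothing.
It fails at once if the green or the black plate is displaced by more than 12 mm (distance of any of green_plate, black_plate from where it was at the start of the episode above 0.012 m).
It fails at once if the yellow or the blue box is displaced by more than 15 mm (distance of any of yellow_box, blue_box from where it was at the start of the episode above 0.015 m).
It fails at once if the spray can is displaced by more than 20 mm (distance of spray_can from where it was at the start of the episode above 0.02 m).
It fails at once if the brass plate is dropped onto the stand (its foot arrives at over 0.35 m/s) (linear speed of brass_plate above 0.35 m/s and z of brass_plate in the frame of stand below 0.04 m and x of brass_plate in the frame of stand between -0.07 and 0.06 m and y of brass_plate in the frame of stand between -0.12 and 0.12 m).
It fails at once if the brass plate is banged on the stand (over 60 N) (contact force between brass_plate and stand above 60 N).
It also fails if it takes over 56 s, if anything falls off the work surface, if the arm or the gripper's body presses on something with over 40 N, if the wrist force passes 120 N, or if a joint passes its speed limit or range.

### The arm

A 6-joint arm with a two-finger parallel gripper is mounted at the origin on the work surface. World frame = base frame: x ahead of the robot, y to its left, z up, the work surface at z = 0. Lengths are in mm, angles in rad, forces in N, time in s.
With the tool pointing down it reaches from about 400 to 925 mm from the base axis. Payload 12.5 kg.
Tool frame: the origin (TCP) lies on the centre line of the jaws, within the pads' length; the fingertips stand 19 mm ahead of it and the grasp point (between the pads) is the TCP; z points along the fingers, y is the line along which they close (so a half turn about z gives the same grasp; the last joint's range is limited). The gripper opens to 95 mm and grips with 3 to 60 N. Pads are 20 mm wide; open, the fingers measure 119 mm over their backs; the gripper's body (75 mm by 180 mm) begins 59 mm behind the grasp point.
Start: joints at [1.115, 0.491, 1.559, -0, 1.092, -0.106], TCP at [214.177, 587.174, 233.661] pointing down, gripper open.
Joint ranges: [-3.1, 3.1], [-0.84, 2.19], [0.05, 2.79], [-1.13, 4.28], [0.06, 2.93], [-2.69, 2.69]. Speed limits (rad/s): [2.22, 2.22, 2.79, 3.14, 3.14, 3.14].

### API

Orientations are given as a rotation vector (axis times angle).
In Python, from station import goto, move_straight, movej, grip, hold, solve_ik, camera, IKError, hand_in, spot_in, outline_of, mark_of, current_clock, current_joints, current_qvel, current_joint_torque, current_tcp_pos, current_tool_rot, current_contact_force, current_ft_torque, current_finger_gap, current_grasp_force gives the robot as it stands. Calls block until the motion is done:
- goto(position, orientation): joint-space move of the TCP to a pose.
- move_straight(position, rotation=None, vel=150, max_force=None): straight line of the TCP; rotation=None keeps the orientation; vel is the mean speed in mm/s. With max_force (N) it stops when the force on the tool has changed by that much, and returns True; else False.
- movej(angles): joint-space move.
- grip(opening, strength=None): opening from 0.0 (shut) to 1.0 (fully open); strength is the grip in N (None keeps the last); returns when the fingers have stopped.
- hold(seconds).
- solve_ik(position, orientation): joint angles nearest the present ones, or None.
- camera(name): name is "side" or "top"; returns a dict with "pixels" (420x560x3 uint8, blue, green, red), "z_map" (420x560 float32, mm along the optical axis (not along the pixel's ray), 0 where there is no reading), "fx", "fy", "cx", "cy" (pixels), "eye" and "orientation" of the camera in the world. Camera axes: x right, y down, z forward; pixel columns grow to the right and rows downward; lengths in mm; the calibration is good to about 2 mm. A picture is of the moment at which its call begins.
A pose or a line that the arm cannot do raises IKError and nothing moves.
- hand_in(): hands the job in; it is judged then, once.
Trained networks look in a picture, given as the dict that the camera call returned (one of the last four; its "shot" number tells which), for a name from the list of things; names that differ only in an ending like _2 or _b are one class to them, and where a whole thing is asked for, a point or a joint stands for the part that bears it (a point fixed in the world has none). Each returns a list of dicts, best first, with "score" (0 to 1); they miss things now and then, are a little off and sometimes report something else, mostly with a low value. They report only what shows in the picture. A call takes as long as a camera call.
- spot_in(picture, label): "position" ([column, row] as shares, 0 to 1, of the picture: columns of its width, rows of its height, amid what is visible of it).
- outline_of(picture, label): "region" (420x560 bool, what is visible of it) and "position" ([column, row] as shares, 0 to 1, of the picture: columns of its width, rows of its height, amid what is visible of it).
- mark_of(picture, label): "position" ([column, row] as shares, 0 to 1, of the picture: columns of its width, rows of its height: a listed point, or the origin of a listed thing).
Readings, each from a call of its own:
- current_clock(): time.
- current_joints(): joint angles.
- current_qvel(): joint speeds.
- current_joint_torque(): joint torques, N m.
- current_tcp_pos(): TCP position.
- current_tool_rot(): TCP orientation.
- current_contact_force(): force on the tool from outside, world axes, zero at the start.
- current_ft_torque(): the same for the moment, N m.
- current_finger_gap(): opening from 0.0 (shut) to 1.0 (fully open).
- current_grasp_force(): force on a finger pad.
Only numpy, scipy, OpenCV 4.12 (cv2) and the standard library are available. Lean on these libraries where they do the work, as an engineer would, in place of code of your own. Each camera call takes 0.05 s, during which the arm holds its last target. There are 200 camera calls.

## Working session

There is one attempt and no reset: what is moved stays moved. The work goes in short steps, each a Python script; the robot and the scene stay as the last script left them, time stands still between calls to the robot, and variables do not carry over. Pictures are saved under pics/ and viewed, at most 10 in all, crops included, and the job is handed in when it is done.

```bash
ls; mkdir -p pics; cat > h.py <<'E'
import numpy as np, cv2
from scipy.spatial.transform import Rotation as R
from station import *
def camR(c):
    o=np.array(c["orientation"],float)
    return o if o.shape==(3,3) else R.from_rotvec(o).as_matrix()
def cloud(c):
    z=c["z_map"]; v,u=np.mgrid[0:420,0:560]
    P=np.dstack([(u-c["cx"])/c["fx"]*z,(v-c["cy"])/c["fy"]*z,z])
    return P@camR(c).T+np.array(c["eye"])
def ray(c,pos,z):
    u,v=pos[0]*560,pos[1]*420
    d=camR(c)@np.array([(u-c["cx"])/c["fx"],(v-c["cy"])/c["fy"],1]); e=np.array(c["eye"])
    return e+d*(z-e[2])/d[2]
E
python3 - <<'E'
from h import *
for n in ("side","top"):
    c=camera(n); cv2.imwrite(f"pics/{n}0.png",c["pixels"]); W=cloud(c)
    print(n,c["eye"],np.round(c["orientation"],3).tolist(),c["fx"])
    for l in "rack keeper_pivot keeper_knob brass_plate green_plate black_plate stand stand_seat yellow_box blue_box spray_can keeper".split():
        try:
            m=mark_of(c,l)
            for r in m[:2]:
                p=r["position"];print(l,"mark",round(r["score"],2),np.round(p,3),end=" ")
                z=dict(keeper_pivot=127,keeper_knob=175,stand_seat=12,brass_plate=10,green_plate=10,black_plate=10).get(l,0)
                print(np.round(ray(c,p,z)))
        except Exception as e: print(l,"markerr",e)
        o=outline_of(c,l)
        for r in o[:1]:
            q=W[r["region"]&(c["z_map"]>0)]
            if len(q): print("   outl",round(r["score"],2),len(q),np.round(np.percentile(q,[2,50,98],axis=0)).tolist())
E
```

```text
pics
station.py
side [ 341.46791804 -541.12109714  542.76634687] [-2.165, 0.586, -0.275] 383.83823107436416
rack mark 0.95 [0.377 0.486] [564. 176.   0.]
keeper_pivot mark 0.71 [0.295 0.401] [477. 174. 127.]
   outl 0.59 4307 [[459.0, 107.0, -0.0], [537.0, 146.0, 42.0], [628.0, 229.0, 154.0]]
keeper_knob mark 0.76 [0.412 0.316] [626. 164. 175.]
keeper_knob mark 0.55 [0.411 0.474] [524. -59. 175.]
   outl 0.72 615 [[467.0, 160.0, 107.0], [564.0, 169.0, 134.0], [633.0, 210.0, 173.0]]
brass_plate mark 0.43 [0.287 0.4  ] [505. 384.  10.]
   outl 0.35 409 [[602.0, 117.0, -2.0], [608.0, 158.0, 86.0], [679.0, 325.0, 120.0]]
green_plate mark 0.78 [0.381 0.484] [565. 163.  10.]
   outl 0.63 325 [[555.0, 123.0, 21.0], [560.0, 155.0, 90.0], [579.0, 215.0, 120.0]]
black_plate mark 0.58 [0.411 0.47 ] [609. 164.  10.]
   outl 0.87 354 [[602.0, 117.0, 28.0], [607.0, 151.0, 88.0], [613.0, 202.0, 120.0]]
stand mark 0.93 [0.445 0.778] [ 489. -178.    0.]
   outl 0.55 10248 [[422.0, -326.0, 3.0], [467.0, -209.0, 12.0], [526.0, -50.0, 68.0]]
stand_seat mark 0.88 [0.457 0.767] [ 498. -183.   12.]
stand_s
[... 1983 characters left out ...]
]
stand_seat mark 0.81 [0.569 0.626] [ 492. -174.   12.]
yellow_box mark 0.7 [0.483 0.617] [502. -71.   0.]
   outl 0.65 236 [[494.0, -89.0, 40.0], [504.0, -68.0, 71.0], [513.0, -46.0, 75.0]]
blue_box mark 0.84 [0.656 0.61 ] [ 503. -284.    0.]
   outl 0.51 287 [[494.0, -300.0, 17.0], [505.0, -275.0, 71.0], [514.0, -258.0, 75.0]]
spray_can mark 0.89 [0.428 0.321] [779.  -9.   0.]
   outl 0.9 1225 [[748.0, -35.0, 30.0], [765.0, -9.0, 188.0], [801.0, 18.0, 192.0]]
keeper markerr it knows: black_plate, blue_box, brass_plate, green_plate, keeper_knob, keeper_pivot, rack, spray_can, stand, stand_seat, yellow_box
   outl 0.89 897 [[467.0, 161.0, 91.0], [554.0, 173.0, 135.0], [634.0, 190.0, 175.0]]
```

View pics/top0.png

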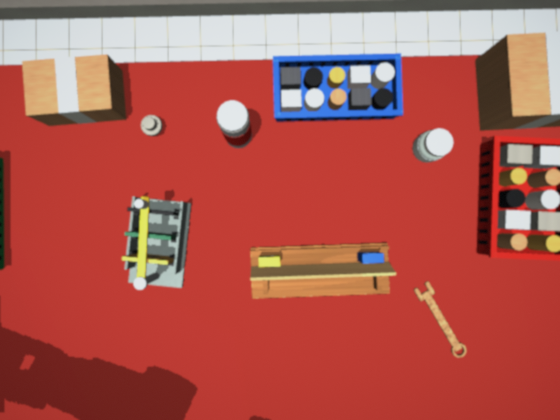

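View pics/side0.png

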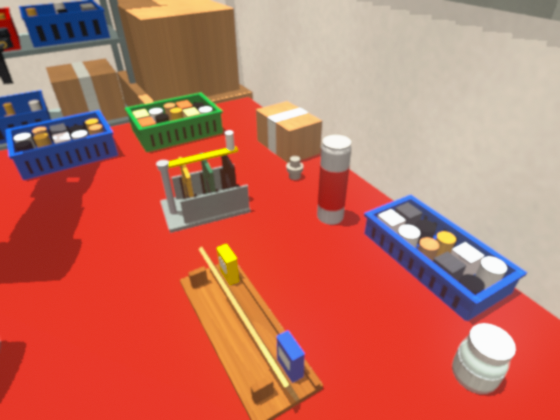

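```bash
python3 - <<'E'
from h import *
c=camera("top"); W=cloud(c)
def ang(q):
    q=q[:,:2]; m=q.mean(0); _,_,v=np.linalg.svd(q-m); d=v[0]*np.sign(v[0][1]); return m,np.degrees(np.arctan2(-d[0],d[1]))
for l in "brass_plate green_plate black_plate".split():
    r=outline_of(c,l)[0]["region"]; q=W[r]; q=q[(abs(q[:,2]-120)<6)]
    m,a=ang(q); print(l,len(q),m,a,np.percentile(q,[1,99],axis=0).round(1).tolist(),"mid",cv2.minAreaRect(q[:,:2].astype(np.float32)))
r=outline_of(c,"keeper_knob")[0]["region"];q=W[r];k=q[q[:,2]>165];print("knob",np.median(k,0),len(k))
b=q[abs(q[:,2]-132)<6];print("bar",cv2.minAreaRect(b[:,:2].astype(np.float32)))
r=outline_of(c,"stand")[0]["region"];q=W[r]
print("stand rect",cv2.minAreaRect(q[:,:2].astype(np.float32)))
t=q[abs(q[:,2]-69)<4];print("top edge",ang(t),len(t))
t=q[abs(q[:,2]-12)<3];print("floor",ang(t),np.percentile(t,[1,50,99],axis=0))
t=q[abs(q[:,2]-22)<3];print("z22",ang(t),len(t))
# side-lip via band
s=W.reshape(-1,3); s=s[(s[:,0]>380)&(s[:,0]<560)&(s[:,1]<-190)&(s[:,1]>-210)&(s[:,2]>-5)]
i=np.argsort(s[:,0]); print("profile",np.round(s[i][::8,:]).tolist())
for l in ("yellow_box","blue_box"):
    q=W[outline_of(c,l)[0]["region"]]; q=q[abs(q[:,2]-72)<5];print(l,cv2.minAreaRect(q[:,:2].astype(np.float32)))
q=W.reshape(-1,3);q=q[(abs(q[:,2]-70)<5)&(q[:,1]>100)&(q[:,0]<650)];print("walls",cv2.minAreaRect(q[:,:2].astype(np.float32)))
print(current_tool_rot(),current_clock(),camR(c).round(3).tolist())
E
```

```text
brass_plate 151 [515.42098906 172.21133871] -7.106169900759533 [[507.6, 129.4, 114.5], [523.3, 217.0, 123.0]] mid ((515.4716186523438, 173.7135467529297), (89.70681762695312, 8.03823184967041), 83.28276824951172)
green_plate 159 [562.48376369 164.02925595] -7.395493770681168 [[553.9, 123.8, 114.4], [571.5, 210.7, 123.3]] mid ((562.8497314453125, 167.67526245117188), (89.12275695800781, 8.004316329956055), 82.71354675292969)
black_plate 145 [609.76380964 157.50926389] -7.1899149297634555 [[602.3, 117.9, 116.7], [617.9, 204.3, 123.2]] mid ((610.1885375976562, 161.23928833007812), (87.77083587646484, 7.951531410217285), 83.00401306152344)
knob [622.5713376  166.94895139 174.46700539] 87
bar ((550.42431640625, 174.87391662597656), (22.130725860595703, 175.2377166748047), 87.54379272460938)
stand rect ((496.427490234375, -186.1802215576172), (317.5309143066406, 160.88075256347656), 88.57918548583984)
top edge (array([ 470.81476019, -174.20993139]), np.float64(0.15173940433833646)) 516
floor (array([ 467.37966151, -173.85063653]), np.float64(0.4835279804988949)) [[ 420.94709832 -324.166088
[... 1749 characters left out ...]
], [511.0, -191.0, 10.0], [513.0, -205.0, 10.0], [515.0, -200.0, 12.0], [518.0, -207.0, 22.0], [520.0, -208.0, 20.0], [521.0, -190.0, 21.0], [523.0, -193.0, 20.0], [525.0, -197.0, 19.0], [526.0, -205.0, 13.0], [528.0, -201.0, 9.0], [530.0, -191.0, -3.0], [531.0, -205.0, 13.0], [533.0, -191.0, 2.0], [535.0, -194.0, -1.0], [537.0, -200.0, 2.0], [539.0, -198.0, -0.0], [541.0, -200.0, 2.0], [543.0, -198.0, -3.0], [545.0, -201.0, -3.0], [548.0, -209.0, 3.0], [550.0, -210.0, -3.0], [550.0, -194.0, 1.0], [552.0, -198.0, 5.0], [555.0, -196.0, -0.0], [557.0, -198.0, 1.0], [559.0, -201.0, 1.0]]Traceback (most recent call last):
  File "<stdin>", line 19, in <module>
IndexError: list index out of range
```

The pictures agree with the networks. In the top view, the bar runs from the pivot (139,283) to the knob (140,203), and brass is the plate nearest the robot (145,260). The stand is at (320,270), with the yellow box at (269,262) and the blue box at (371,258). This gives rack yaw ≈ -7.3° with origin (563,168). The stand origin is ≈ (490.5,-174) with yaw ≈ 0.

First I'll check IK, then push the keeper.

```bash
cat >> h.py <<'E'
RY=np.radians(-7.3); RX=np.array([np.cos(RY),np.sin(RY),0]); PIV=np.array([562.8,167.6,0])-90*RX
def ori(z,y):
    z=np.array(z,float)/np.linalg.norm(z); y=np.array(y,float); y=y-z*(y@z); y/=np.linalg.norm(y)
    return R.from_matrix(np.column_stack([np.cross(y,z),y,z])).as_rotvec()
def arc(th,z,s=1):
    a=RY+th; return PIV+np.array([150*np.cos(a),150*np.sin(a),z]), ori([0,0,-1],[-s*np.sin(a),s*np.cos(a),0])
BR=np.array([515.4,173.5,0]); TILT=np.radians(18)
PZ=np.array([-np.sin(TILT),0,np.cos(TILT)]); SEAT=np.array([494.5,-173,13.])
E
python3 - <<'E'
from h import *
print(current_tool_rot(),R.from_rotvec(current_tool_rot()).as_matrix().round(2).tolist())
f=lambda p,o:(lambda q:None if q is None else np.round(q,2).tolist())(solve_ik(p,o))
for s in (1,-1):
    print(s,[f(*arc(t,165,s)) for t in (-.35,.5,1.3)])
    o=ori([0,0,-1],s*RX); print([f(BR+[0,0,z],o) for z in (106,240)])
    o=ori(-PZ,[s,0,0]); print([f(SEAT+96*PZ+[5,0,z],o) for z in (0,130)])
E
```

```text
[5.46707696e-01 3.09360819e+00 2.33172301e-04] [[-0.94, 0.34, 0.0], [0.34, 0.94, 0.0], [-0.0, 0.0, -1.0]]
1 [[0.07, 0.55, 1.65, -0.0, 0.94, -1.02], [0.26, 0.6, 1.55, -0.0, 0.99, -1.68], [0.43, 0.56, 1.65, 0.0, 0.94, -2.31]]
[[0.2, 0.55, 1.89, -0.0, 0.71, 0.33], [0.2, 0.37, 1.75, -0.0, 1.02, 0.33]]
[[-0.57, 0.46, 2.17, 0.6, 0.3, -1.13], [-0.57, 0.23, 2.03, 0.28, 0.64, -0.78]]
-1 [[0.07, 0.55, 1.65, -0.0, 0.94, 2.12], [0.26, 0.6, 1.55, 0.0, 0.99, 1.46], [0.43, 0.56, 1.65, 0.0, 0.94, 0.83]]
[None, None]
[[-0.57, 0.46, 2.17, 0.6, 0.3, 2.01], [-0.57, 0.23, 2.03, 0.28, 0.64, 2.36]]
```

```bash
python3 - <<'E'
from h import *
grip(0.0,20)
goto(*arc(-.35,270,-1)); p,o=arc(-.35,164,-1)
print(move_straight(p,o,vel=150,max_force=15))
for t in (-.18,.1,.38,.66,.94,1.12,1.29):
    p,o=arc(t,164,-1); r=move_straight(p,o,vel=100,max_force=25)
    print(t,r,np.round(current_contact_force(),1))
    if r: break
p,o=arc(1.22,164,-1); move_straight(p,o,vel=100)
move_straight(p+[0,0,90],o,vel=200)
grip(.38)
goto(BR+[0,0,240],ori([0,0,-1],RX))
c=camera("top"); cv2.imwrite("pics/top1.png",c["pixels"]); c=camera("side"); cv2.imwrite("pics/side1.png",c["pixels"])
print([(r["score"],np.round(ray(c,r["position"],175))) for r in mark_of(c,"keeper_knob")],current_clock())
E
```

```text
False
-0.18 False [-0.4 -0.2  0.6]
0.1 False [-0.   0.1 -0.7]
0.38 False [ 0.3 -0.4 -0. ]
0.66 False [ 0.9  0.6 -0.2]
0.94 False [ 0.5 -0.5 -0.5]
1.12 False [ 0.7 -0.2  0. ]
1.29 False [ 0.1  0.3 -0.9]
[(0.91, array([517., 325., 175.]))] 13.2667
```

View pics/side1.png

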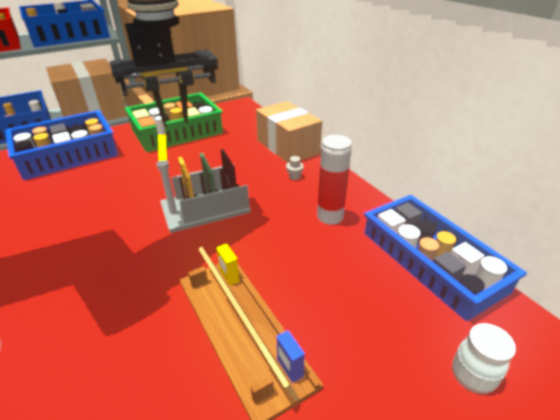

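The side view shows the bar swung aside (edge-on at (162,148), knob at (161,128), about 1.42 rad). The gripper is above the brass plate (185,175). Next I'll grasp the plate and lift it.

```bash
python3 - <<'E'
from h import *
o=ori([0,0,-1],RX)
print(move_straight(BR+[0,0,106],o,vel=120,max_force=12))
grip(0.0,25); print(current_finger_gap()*95,current_grasp_force(),current_contact_force().round(1) if hasattr(current_contact_force(),'round') else current_contact_force())
print(move_straight(BR+[0,0,180],o,vel=60,max_force=25),np.round(current_contact_force(),1))
move_straight(BR+[0,0,245],o,vel=120)
print(current_finger_gap()*95,current_grasp_force(),np.round(current_contact_force(),1),current_clock())
c=camera("side"); cv2.imwrite("pics/side2.png",c["pixels"]); W=cloud(c)
r=outline_of(c,"brass_plate")
if r: q=W[r[0]["region"]]; print(r[0]["score"],len(q),np.percentile(q,[2,50,98],axis=0).round())
E
```

```text
False
7.895720451330038 25.00028818845749 [-1.2  0.4  1.8]
False [ 0.7  0.8 -3.1]
8.008589927692691 24.99945491552353 [-0.2 -0.3 -3.3] 17.1833
0.79 426 [[505. 128. 152.]
 [509. 133. 206.]
 [518. 206. 258.]]
```

View pics/side2.png

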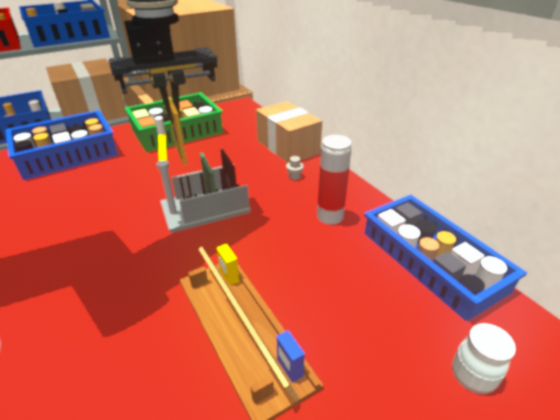

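The plate is held upright and clear of the slot: it hangs at (175,125), its top at z 259 as expected. Now I'll carry it to the stand.

```bash
python3 - <<'E'
from h import *
o=ori(-PZ,[1,0,0]); T=SEAT+96*PZ+[5,0,0]
goto(T+[0,0,130],o); print(current_joints(),np.round(current_contact_force(),1),current_clock())
move_straight(T+[0,0,30],o,vel=120)
c=camera("side"); W=cloud(c); cv2.imwrite("pics/side3.png",c["pixels"][180:,100:380].repeat(2,0).repeat(2,1))
q=W[outline_of(c,"brass_plate")[0]["region"]]; print(np.percentile(q,[2,50,98],axis=0).round())
print(move_straight(T+[0,0,-8],o,vel=20,max_force=6),np.round(current_tcp_pos()-T,1),np.round(current_contact_force(),1))
E
```

```text
[-0.56933482  0.2276649   2.02879261  0.28396214  0.6380726  -0.77733719] [-0.8 -0.1 -4.1] 18.6
[[ 463. -217.   48.]
 [ 470. -216.  134.]
 [ 498. -135.  149.]]
True [0.1 0.  0. ] [-1.5 -0.2  5.1]
```

View pics/side3.png

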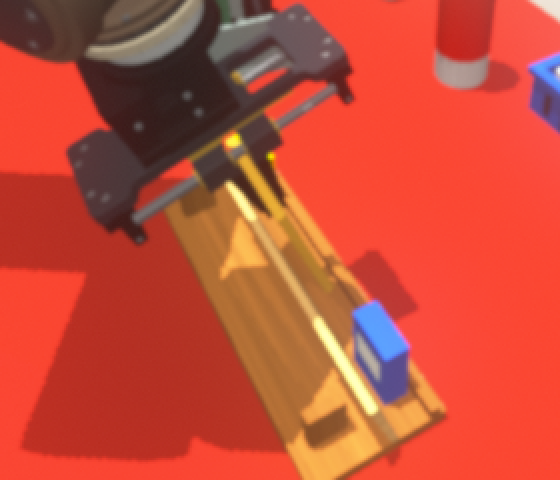

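The plate touched down at exactly the expected height, foot in the channel in front of the backrest (crop (270,230)). Now I'll seat it back against the rest, release and retreat.

```bash
python3 - <<'E'
from h import *
o=ori(-PZ,[1,0,0]); p=np.array(current_tcp_pos())
print(move_straight(p+[-9,0,0.5],o,vel=15,max_force=5),np.round(np.array(current_tcp_pos())-p,1),np.round(current_contact_force(),1))
hold(.2); grip(.3); hold(.4); p=np.array(current_tcp_pos())
print(move_straight(p+60*PZ,o,vel=60,max_force=8),np.round(current_contact_force(),1))
move_straight(p+160*PZ,o,vel=150)
goto([420,150,350],ori([0,0,-1],RX)); hold(.3)
for n in ("side","top"):
    c=camera(n); W=cloud(c); cv2.imwrite(f"pics/{n}4.png",c["pixels"])
    r=outline_of(c,"brass_plate"); q=W[r[0]["region"]&(c["z_map"]>0)]; print(n,r[0]["score"],len(q),np.percentile(q,[2,50,98],axis=0).round().tolist())
    h=q[q[:,1]<0]; A=np.c_[h[:,1:],np.ones(len(h))]; print("x=a*y+b*z+c",np.linalg.lstsq(A,h[:,0],rcond=None)[0])
    for l,z in (("brass_plate",13),("yellow_box",12),("blue_box",12),("keeper_knob",175)):
        print(l,[(round(r["score"],2),np.round(ray(c,r["position"],z))[:2].tolist()) for r in mark_of(c,l)[:1]])
print(current_clock())
E
```

```text
True [-0.3 -0.1  0. ] [0.6 1.2 4.2]
False [-0.7 -0.5 -1.1]
side 0.79 791 [[456.0, -217.0, 12.0], [470.0, -192.0, 90.0], [503.0, -114.0, 117.0]]
x=a*y+b*z+c [-5.89667263e-03 -4.00096740e-01  5.05115170e+02]
brass_plate [(0.95, [499.0, -174.0])]
yellow_box [(0.88, [506.0, -65.0])]
blue_box [(0.97, [506.0, -277.0])]
keeper_knob [(0.59, [512.0, 310.0])]
top 0.87 1232 [[456.0, -215.0, 16.0], [477.0, -172.0, 77.0], [501.0, -129.0, 118.0]]
x=a*y+b*z+c [ 2.59728240e-03 -3.97688399e-01  5.07715414e+02]
brass_plate [(0.72, [494.0, -164.0])]
yellow_box [(0.6, [504.0, -64.0])]
blue_box [(0.8, [507.0, -276.0])]
keeper_knob [(0.84, [512.0, 321.0])]
26.5917
```

View pics/side4.png

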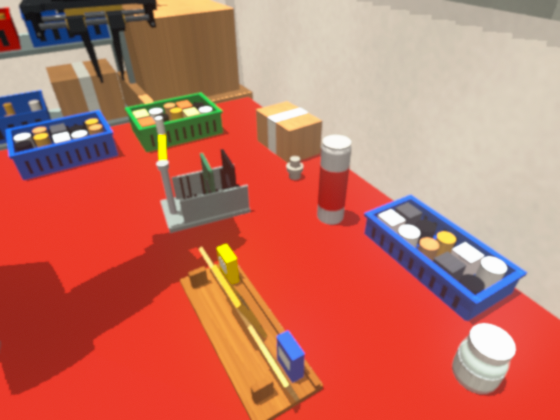

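View pics/top4.png

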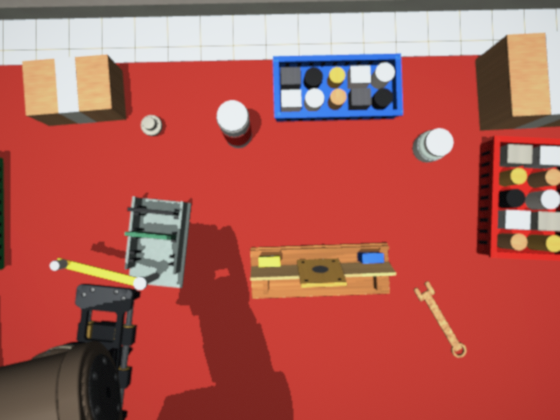

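The plate leans at about 0.38 rad (top view (320,272)), with roughly 40 mm free to each box. The keeper is aside and the robot is clear.

```bash
python3 -c "
from station import *
print(hand_in())"
```

```text
the job is handed in; nothing more can be done
None
```

The keeper bar is pushed aside and the brass plate leans on the stand between the boxes, touching neither; the job is handed in (no verdict was returned) after about 27 s of robot time.

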